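Unlock the fume gate and hold it half open

TASK

The airflow of the sealing bench's fume extractor is to be read with its spring-closed slide gate half open. Turn the black lock knob on top of the blue gate housing anticlockwise (seen from above) until it clicks over and its hook has swung clear, then grip the red bow handle and pull the gate out against its springs until the red half mark on the moving scale bar meets the black index line. Finish while still holding the handle there, with the gate steady at half open and the knob still clicked over, and do not shift the tape, scissors, marker or scraper lying about.

Things in the scene. Friction and masses are not known exactly. Their poses are not given: they have to be found in the camera images.
- extractor: fixed bench fume extractor. Origin on the table under the middle of its blue gate housing (104 x 34 mm, top 137 mm up); x axis: along the gate's slide, away from the handle; y: along the duct, from the fan box (grey, black top; y -195 to -75, x -60 to 70, top 138 mm) to the grey bell hood (y 80 to 142, radius 66, top 146 mm); z up. The lock knob's axis is at x -15, y -5 mm.
- knob_grip (a point): on the axis of the black lock knob, 183 mm above the table. The grip is a bar 48 mm long, 13 mm wide and 28 mm high (166 to 194 mm above the table); its axes turn with the knob: x along the bar, y across it, z up (the turning axis). When locked its axes are parallel to the extractor's.
- lock_knob (a joint): angle of the lock knob in rad: 0 locked, 1.20 unlocked (both end stops), growing anticlockwise seen from above. A sprung ball resists up to 0.2 N m as far as 0.60 rad, then snaps it on to 1.20. A hook arm under the knob, 62 mm long and about 149 mm above the table, bars the gate until about 0.25 rad and swings towards the extractor's -y side.
- gate_handle (a point): middle of the red handle bar on the gate, 165 mm above the table: a round bar 16 mm thick and 84 mm long along its y axis, on two 9 mm legs 72 mm apart, free below its middle down to 118 mm above the table (a catch lug 58 mm behind it rises to 148 mm). Axes as the extractor's. Closed, it stands 125 mm from the extractor's origin in its -x direction, which is also the direction of the pull.
- gate (a joint): opening of the gate in m: 0 closed, 0.060 fully open, growing as the handle is pulled along the extractor's -x axis. Half open is 0.030. The springs pull it shut with 4 N at 0 rising evenly to 12 N at half and 20 N fully open, plus a little friction; let go, it snaps shut.
- half_mark (a point): the red half mark on top of the aluminium scale bar that moves with the gate, 141 mm above the table
- index_line (a point): the fixed black index line over the scale bar; the half mark lies 30 mm beyond it in the extractor's +x direction when closed and directly under it when half open
- masking_tape: roll of tan masking tape, 100 mm wide, 25 mm high, loose bystander at the right; origin under its centre
- scissors: red-handled scissors, 199 mm long, lying flat, loose bystander at the right; origin under its centre
- marker: white marker pen with a black cap, 135 mm long, loose bystander in front of the extractor; origin under its centre
- scraper: bench scraper with a black handle and a steel blade, 104 x 132 mm, 18 mm high, loose bystander at the right; origin under its centre

How it is judged:
On the way:
1. the lock knob is turned anticlockwise past its click (value of joint lock_knob above 1 rad), for 0.2 s.
At the end, for the whole second after the job is handed in: the gate stands steady half open (30 mm, within 5 mm), held there against its springs by the fingers on it (contact force above 4 N), with the lock knob still clicked over (beyond 1.0 rad) (value of joint gate between 0.025 and 0.035 m and velocity of joint gate between -0.01 and 0.01 m/s and value of joint lock_knob above 1 rad and contact force between the fingers and gate above 4 N); the arm keeps its last pose, push and grip.
It fails at once if the masking tape, scissors, marker or scraper is moved by more than 25 mm (distance of any of masking_tape, scissors, marker, scraper from where it was at the start of the episode above 0.025 m).
It also fails if it takes over 48 s, if anything falls off the work surface, if the arm or the gripper's body presses on something with over 40 N, if the wrist force passes 120 N, or if a joint passes its speed limit or range.

ROBOT

A 6-joint arm with a two-finger parallel gripper is mounted at the origin on a cart in front of the work surface, level with it; the furniture and walls round the work are solid. World frame = base frame: x ahead of the robot, y to its left, z up, the work surface at z = 0. Lengths are in m, angles in rad, forces in N, time in s.
With the tool pointing down it reaches from about 0.225 to 0.875 m from the base axis. Payload 3.4 kg.
Tool frame: the origin (TCP) lies at the very end of the fingers, on their centre line; the grasp point (between the pads) lies 19 mm behind it; z points along the fingers, y is the line along which they close (so a half turn about z gives the same grasp; the last joint's range is limited). The gripper opens to 85 mm and grips with 20 to 120 N. Pads are 22 mm wide; open, the fingers measure 114 mm over their backs; the gripper's body (76 mm by 85 mm) begins 54 mm behind the grasp point. The pads swing forward as they close: fully open they stand 13 mm farther back than shut.
Start: joints at [-1.418, 0.276, 1.505, -0, 1.361, -0.121], TCP at [0.155, -0.554, 0.231] pointing down, gripper open.
Joint ranges: [-2.89, 2.89], [-0.75, 2.08], [0.22, 2.7], [-1.18, 4.32], [0.11, 2.71], [-2.7, 2.7]. Speed limits (rad/s): [2.57, 2.57, 3.14, 3.14, 3.14, 3.14].

INTERFACE

Orientations are given as a unit quaternion [w, x, y, z].
In Python, from rig import manip gives the robot as it stands. The module is installed in compiled form; this text tells all that it offers.
- The arm moves only by the tool play_rows, never from a script. Its argument "motion" is a list of rows, each a list of 5 numbers: the shift along the tool's x, y, z in units of 40 mm (1.0 is 40 mm), then the turn about the tool's z in units of 10 degrees (1.0 is 10 degrees), then the finger opening in mm, from 0 to 85.4. A call has 1 to 5 rows; each row is the pose to reach, as a shift and turn from the pose commanded when the call began, along the tool's axes at that moment; what a row does not reach only later rows make up. A row lasts 1/8 s, in which the tool goes at most 62.5 mm and 10.7 degrees, less where a joint would pass 70% of its speed; a pose out of reach is approached as far as the arm can. A call with a gripper value outside its range is refused whole. The fingers move at their own pace and stop on an object; "newtons" is the grip in N (left out, the last holds). Time passes only in rows, so rows that repeat a pose let the fingers close. It gives the time, the measured TCP pose, the force, the opening and the grip force at its end, in the units of the state.
- manip.get_state(): the state, without advancing time (a new reading comes with each control period).
- manip.get_image(name): name is "scene" or "top"; returns a dict with "img" (384x512x3 uint8, red, green, blue), "range_z" (384x512 float32, m along the optical axis (not along the pixel's ray), 0 where there is no reading), "fx", "fy", "cx", "cy" (pixels), "R" (3x3) and "t" (3): a world point X has camera coordinates R X + t. Camera axes: x right, y down, z forward; pixel columns grow to the right and rows downward; lengths in m; the calibration is good to about 2 mm. A picture is of the moment at which its call begins.
- manip.sign_off(): hands the job in; it is judged then, once.
The state is a dict: "clock": time; "qpos": joint angles; "qd": joint speeds; "effort": joint torques, N m; "position": TCP position; "ee_rot": TCP orientation; "contact_force": force on the tool from outside, world axes, zero at the start; "moment": the same for the moment, N m; "width": finger opening in m; "gripper_force": force on a finger pad.
Only numpy, scipy, OpenCV 4.12 (cv2) and the standard library are available. Lean on these libraries where they do the work, as an engineer would, in place of code of your own. Each camera call takes 0.05 s, during which the arm holds its last target. There are 200 camera calls.

## Working session

There is one attempt and no reset: what is moved stays moved. The work goes in short steps, Python scripts to look and compute and a tool call to move; the robot and the scene stay as the last step left them, time stands still between calls to the robot, and variables do not carry over. Pictures are saved under pics/ and viewed, at most 10 in all, crops included, and the job is handed in when it is done.

Besides the shell and the picture viewer there is one more tool, called after "Request:" in YAML: its name, and indented under it one key for each argument. play_rows: Moves the arm, as the interface text tells. Its arguments: {"type":"object","properties":{"motion":{"type":"array","items":{"type":"array","items":{"type":"number"}}},"newtons":{"type":"number"}},"required":["motion"]}

```bash
mkdir -p pics; python3 - <<'E'
from rig import manip
import cv2,numpy as np
for n in("scene","top"):
    d=manip.get_image(n); np.savez("pics/"+n,**d)
    cv2.imwrite(f"pics/{n}0.png",d["img"][:,:,::-1])
    print(n,d["fx"],d["cx"],d["cy"],(-np.array(d["R"]).T@d["t"]).round(3),np.array(d["R"]).round(2).tolist())
print(manip.get_state())
E
```

```text
scene 441.81993334326677 264.8384865791377 185.9843553217009 [-0.273  0.258  0.613] [[-0.47, -0.88, -0.01], [-0.42, 0.23, -0.88], [0.78, -0.41, -0.48]]
top 499.1858860090996 256.07716167067645 193.5957547692511 [ 0.371 -0.148  1.494] [[-0.0, -1.0, -0.0], [-0.99, 0.0, -0.1], [0.1, 0.0, -0.99]]
{'clock': 0.1, 'qpos': array([-1.41798773e+00,  2.76543688e-01,  1.50603245e+00,  2.46694833e-05,
        1.36073332e+00, -1.20984377e-01]), 'qd': array([-7.59254288e-04, -1.64670809e-03, -2.97267412e-03, -5.54056034e-05,
       -1.56857099e-03,  3.82341976e-04]), 'effort': array([ 1.71119271e-03, -4.17699230e+01, -2.46404493e+01, -2.65147755e-04,
        5.82951237e-03, -9.33542992e-06]), 'position': array([ 0.15540776, -0.55308804,  0.2305091 ]), 'ee_rot': array([-8.58485461e-04,  9.90644288e-01,  1.36466692e-01, -1.59855742e-06]), 'contact_force': array([-0.35093062, -0.7537612 , -0.45664606]), 'moment': array([0.0121713 , 0.03278728, 0.03688278]), 'gripper_force': 0.0, 'width': 0.08542649673124228}
```

View pics/scene0.png

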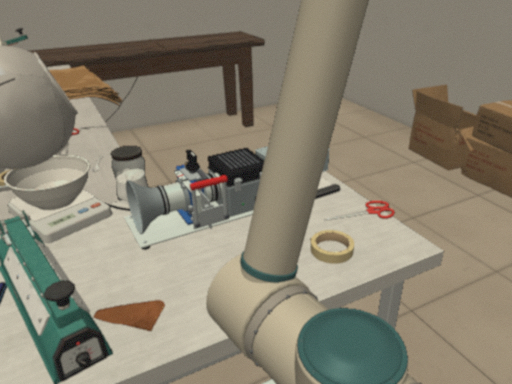

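View pics/top0.png

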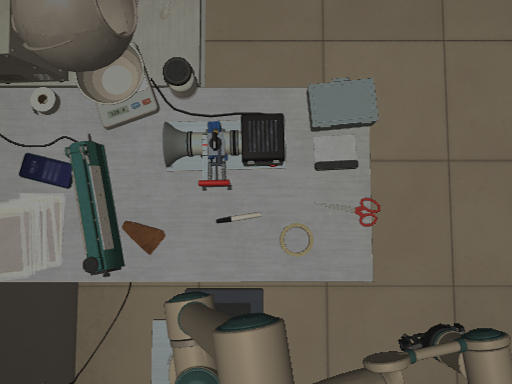

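The extractor is at about (215,143) in the top view, with the red handle at (215,184), nearest the robot, the knob at (215,143), and the fan box to the right. In the scene view the knob is at (192,160) and the handle at (209,182). I'll enlarge both.

```bash
python3 - <<'E'
import cv2,numpy as np
a=np.load("pics/top.npz")["img"][110:200,155:295,::-1]
b=np.load("pics/scene.npz")["img"][140:245,125:265,::-1]
cv2.imwrite("pics/c_top.png",cv2.resize(a,None,fx=5.5,fy=5.5,interpolation=2))
cv2.imwrite("pics/c_sc.png",cv2.resize(b,None,fx=5.5,fy=5.5,interpolation=2))
E
```

```text
(no output)
```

View pics/c_top.png

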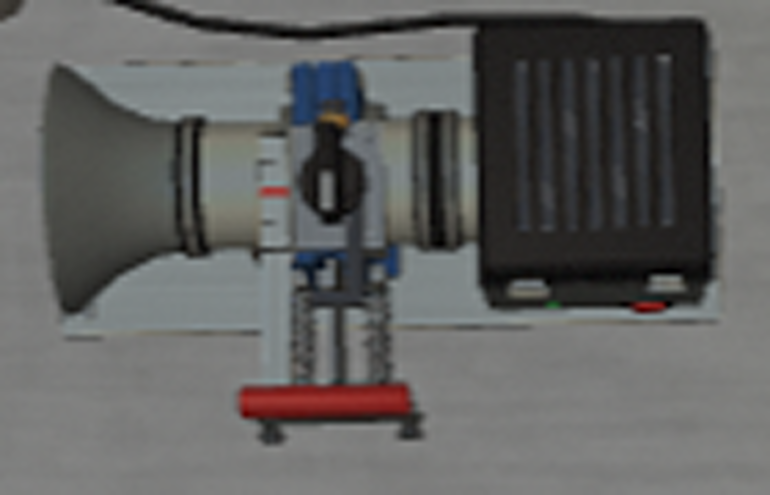

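View pics/c_sc.png

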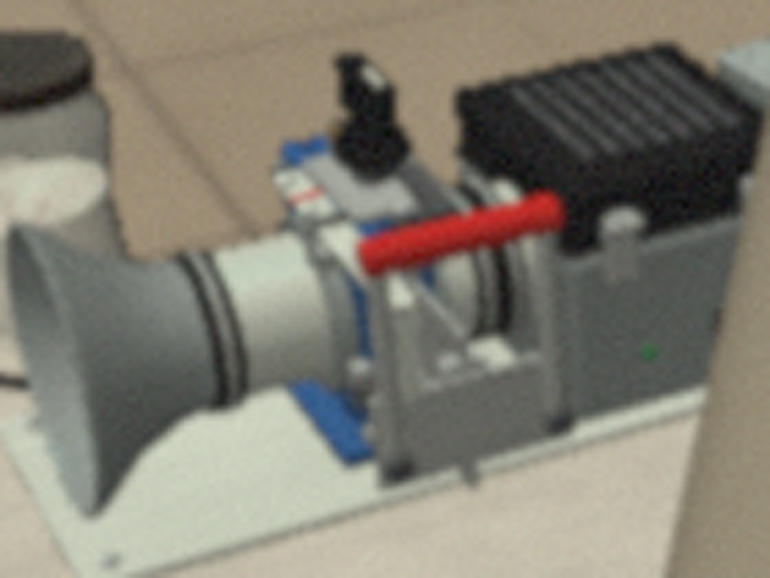

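Top crop: handle bar ends at (240,401) and (411,399), knob bar centred at about (329,168). Scene crop: handle ends at (372,252) and (548,212), knob bar centre at about (367,100). The half mark is at (273,191) in the top crop and (303,197) in the scene crop.

```bash
cat > h.py <<'E'
import numpy as np
def ray(d,u,v):
    R=np.array(d["R"]);c=-R.T@d["t"]
    r=R.T@np.array([(u-d["cx"])/d["fx"],(v-d["cy"])/d["fy"],1]);return c,r
def at(d,u,v,z):
    c,r=ray(d,u,v);return c+r*(z-c[2])/r[2]
def tri(d1,p1,d2,p2):
    a,r=ray(d1,*p1);b,s=ray(d2,*p2)
    k=np.linalg.lstsq(np.c_[r,-s],b-a,rcond=None)[0]
    P,Q=a+k[0]*r,b+k[1]*s
    return ((P+Q)/2).round(4),np.linalg.norm(P-Q).round(4)
def proj(d,X):
    q=np.array(d["R"])@X+d["t"];return q[0]/q[2]*d["fx"]+d["cx"],q[1]/q[2]*d["fy"]+d["cy"]
E
python3 - <<'E'
from h import *
T=np.load("pics/top.npz");S=np.load("pics/scene.npz")
t=lambda u,v:(155+u/5.5-.4,110+v/5.5-.4)
s=lambda u,v:(125+u/5.5-.4,140+v/5.5-.4)
for n,p,q,z in(("hL",(240,401),(372,252),.165),("hR",(411,399),(548,212),.165),("knob",(329,168),(367,100),.190),("mark",(273,191),(303,197),.141)):
    print(n,tri(T,t(*p),S,s(*q)),at(T,*t(*p),z).round(4),at(S,*s(*q),z).round(4))
# depth-based points on fan box and plate edges
X=[]
R=T["R"];c=-R.T@T["t"]
v,u=np.mgrid[100:200,150:300];z=T["range_z"][100:200,150:300]
P=c+np.stack([(u-T["cx"])/T["fx"]*z,(v-T["cy"])/T["fy"]*z,z],-1)@R
img=T["img"][100:200,150:300].astype(int)
red=(img[...,0]>120)&(img[...,1]<70)&(P[...,2]>.15)
q=P[red];print("red",len(q),q.mean(0),np.percentile(q[:,2],[5,50,95]))
k=np.polyfit(q[:,1],q[:,0],1);print("bar slope",k,q.min(0),q.max(0))
fb=(P[...,2]>.125)&(P[...,2]<.15)&(u>240);q=P[fb];print("fan",len(q),q.min(0),q.max(0))
kb=(P[...,2]>.175);q=P[kb];print("high",len(q),q.mean(0),q.min(0),q.max(0))
import cv2
print(cv2.minAreaRect(P[fb][:,:2].astype(np.float32)*1000),cv2.minAreaRect(q[:,:2].astype(np.float32)*1000))
E
```

```text
hL (array([0.5351, 0.0062, 0.166 ]), np.float64(0.0025)) [0.5357 0.0075 0.165 ] [0.5361 0.0046 0.165 ]
hR (array([ 0.5381, -0.0734,  0.162 ]), np.float64(0.0051)) [ 0.5366 -0.0759  0.165 ] [ 0.5343 -0.0691  0.165 ]
knob (array([ 0.6492, -0.0355,  0.1754]), np.float64(0.001)) [ 0.6459 -0.0372  0.19  ] [ 0.6188 -0.0253  0.19  ]
mark (array([ 0.6458, -0.0031,  0.1379]), np.float64(0.0034)) [ 0.6445 -0.0051  0.141 ] [ 0.6409 -0.      0.141 ]
red 96 [ 0.53578081 -0.0324422   0.17255155] [0.1682297  0.17258406 0.17734401]
bar slope [-0.01624638  0.53525375] [ 0.53061722 -0.07276677  0.16602656] [0.53940098 0.00513467 0.18039974]
fan 1991 [ 0.60268582 -0.22809537  0.12501158] [ 0.73543548 -0.10571835  0.14908863]
high 178 [ 0.53885393 -0.07522639  0.63686499] [ 0.37145846 -0.1481948   0.17500772] [0.66690573 0.00415888 1.49446644]
((668.2500610351562, -166.8230743408203), (132.28843688964844, 119.83403778076172), 1.5883876085281372) ((505.2652893066406, -52.0693359375), (316.7810974121094, 90.70393371582031), 19.7150936126709)
```

Request:
play_rows:
  motion:
    - [1.2,-0.72,0,0,60]
    - [2.4,-1.44,0,0,60]
    - [3.7,-2.2,0,0,60]
    - [5,-3,0,0,60]
    - [6.2,-3.7,0,0,60]

```text
clock: 0.72
position: [0.3552, -0.3422, 0.2311]
ee_rot: [-0.0, 0.991, 0.136, -0.0]
contact_force: [0.1, -0.0, 0.1]
width: 0.06
gripper_force: 0.0
```

Request:
play_rows:
  motion:
    - [1.2,-0.72,0,0,60]
    - [2.4,-1.44,0,0,60]
    - [3.6,-2.2,0,0,60]
    - [4.8,-2.9,0,0,60]
    - [6.0,-3.6,0,0,60]

```text
clock: 1.35
position: [0.5472, -0.139, 0.231]
ee_rot: [0.0, 0.991, 0.137, -0.0]
contact_force: [-0.4, -0.4, 0.2]
width: 0.0596
gripper_force: 0.0
```

Request:
play_rows:
  motion:
    - [1.1,-0.6,0,0.5,45]
    - [2.1,-1.2,0,1.0,45]
    - [3.07,-1.79,0,1.45,45]
    - [3.07,-1.79,0,1.45,45]
    - [3.07,-1.79,0,1.45,45]

```text
clock: 1.98
position: [0.6445, -0.0386, 0.2306]
ee_rot: [0.0, 1.0, 0.011, -0.001]
contact_force: [0.2, 0.6, 0.0]
width: 0.0449
gripper_force: 0.0
```

```bash
python3 - <<'E'
from rig import manip
import cv2,numpy as np
print(manip.get_state()["position"],manip.get_state()["ee_rot"])
for n,(a,b,c,e) in(("scene",(110,220,140,270)),("top",(100,200,150,270))):
    d=manip.get_image(n); np.savez("pics/"+n+"1",**d)
    r=cv2.resize(d["img"][a:b,c:e,::-1],(400,340),interpolation=2)
    o=r if n=="scene" else np.hstack([o,r])
cv2.imwrite("pics/over.png",o)
E
```

```text
[ 0.64447895 -0.03862142  0.23057778] [ 2.84896080e-04  9.99941331e-01  1.07806701e-02 -1.01492321e-03]
```

View pics/over.png

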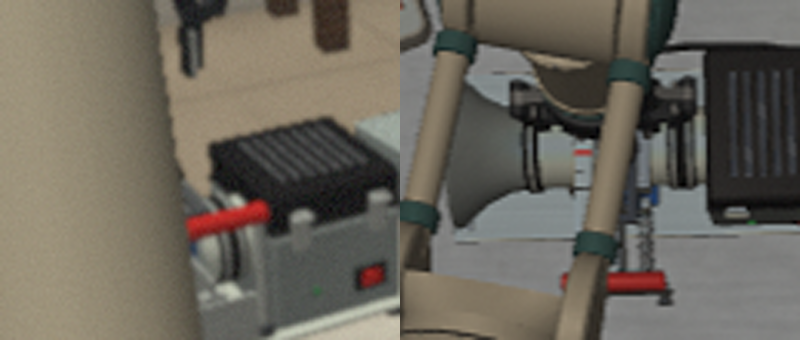

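In both views the arm hides the knob. In the top half, the fingers at about (530,95) and (670,95) straddle the knob axis as worked out. Descending.

Request:
play_rows:
  motion:
    - [0.04,-0.05,0.3,0,45]
    - [0.04,-0.05,0.6,0,45]
    - [0.04,-0.05,0.9,0,45]
    - [0.04,-0.05,1.15,0,45]
    - [0.04,-0.05,1.15,0,45]

```text
clock: 2.7
position: [0.6461, -0.0363, 0.1839]
ee_rot: [-0.0, 1.0, 0.01, -0.001]
contact_force: [0.4, 0.1, 0.7]
width: 0.0448
gripper_force: 0.0
```

Request:
play_rows:
  motion:
    - [0,0,0.2,0,45]
    - [0,0,0.38,0,45]
    - [0,0,0.38,0,45]

```text
clock: 3.08
position: [0.6463, -0.0363, 0.1693]
ee_rot: [-0.0, 1.0, 0.01, -0.001]
contact_force: [-0.2, -0.2, -0.4]
width: 0.045
gripper_force: 0.0
```

Request:
play_rows:
  motion:
    - [0,0,0,0,8]
    - [0,0,0,0,8]
    - [0,0,0,0,8]
    - [0,0,0,0,8]
    - [0,0,0,0,8]
  newtons: 40

```text
clock: 3.7
position: [0.647, -0.0357, 0.1706]
ee_rot: [-0.0, 1.0, 0.01, 0.0]
contact_force: [0.5, 4.4, 4.6]
width: 0.0121
gripper_force: 41.6
```

Gripped the 13 mm bar. Turning it anticlockwise.

Request:
play_rows:
  motion:
    - [0,0,0,-0.8,8]
    - [0,0,0,-1.6,8]
    - [0,0,0,-2.4,8]
    - [0,0,0,-3.2,8]
    - [0,0,0,-3.8,8]

```text
clock: 4.32
position: [0.6464, -0.0345, 0.1706]
ee_rot: [-0.002, 0.942, 0.337, 0.0]
contact_force: [-1.4, 7.0, 4.4]
width: 0.0121
gripper_force: 41.9
```

Request:
play_rows:
  motion:
    - [0,0,0,-0.8,8]
    - [0,0,0,-1.6,8]
    - [0,0,0,-2.4,8]
    - [0,0,0,-3.1,8]
    - [0,0,0,-3.1,8]

```text
clock: 4.95
position: [0.6457, -0.0339, 0.1706]
ee_rot: [-0.002, 0.818, 0.575, 0.001]
contact_force: [-2.8, 8.2, 4.1]
width: 0.0118
gripper_force: 41.9
```

Request:
play_rows:
  motion:
    - [0,0,0,0,45]
    - [0,0,0,0,45]
    - [0,0,0,0,45]

```text
clock: 5.32
position: [0.6468, -0.0371, 0.1698]
ee_rot: [0.0, 0.818, 0.575, -0.0]
contact_force: [-0.6, 0.3, 0.7]
width: 0.045
gripper_force: 0.0
```

Request:
play_rows:
  motion:
    - [0,0,-0.4,0,45]
    - [0,0,-0.9,0,45]
    - [0,0,-1.4,0,45]
    - [0,0,-1.7,0,45]
    - [0,0,-1.7,0,45]

```text
clock: 5.95
position: [0.6474, -0.0366, 0.2397]
ee_rot: [0.001, 0.818, 0.575, 0.001]
contact_force: [0.2, 0.5, -0.0]
width: 0.0451
gripper_force: 0.0
```

Request:
play_rows:
  motion:
    - [-0.3,-0.9,0,-0.7,45]
    - [-0.6,-1.8,0,-1.4,45]
    - [-0.85,-2.66,0,-2.1,45]
    - [-0.85,-2.66,0,-2.1,45]
    - [-0.85,-2.66,0,-2.1,45]

```text
clock: 6.58
position: [0.5356, -0.0324, 0.2379]
ee_rot: [0.0, 0.7, 0.714, 0.0]
contact_force: [1.1, -0.5, 0.4]
width: 0.0447
gripper_force: 0.0
```

```bash
python3 - <<'E'
from rig import manip
import cv2,numpy as np
print(manip.get_state()["position"],manip.get_state()["ee_rot"])
for n,(a,b,c,e) in(("scene",(110,220,140,270)),("top",(100,200,150,270))):
    d=manip.get_image(n); np.savez("pics/"+n+"2",**d)
    r=cv2.resize(d["img"][a:b,c:e,::-1],(400,340),interpolation=2)
    o=r if n=="scene" else np.hstack([o,r])
cv2.imwrite("pics/over2.png",o)
E
```

```text
[ 0.53556    -0.03235939  0.23793794] [2.53138432e-04 7.00009227e-01 7.14133739e-01 1.42819641e-04]
```

View pics/over2.png

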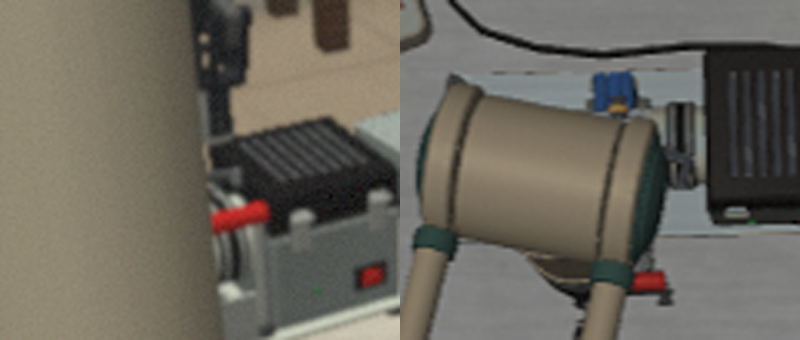

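The hook end now shows swung to the -y side (right half, about (680,165)), and the gripper is above the red bar. Descending over it.

Request:
play_rows:
  motion:
    - [0,0,0.4,0,45]
    - [0,0,0.8,0,45]
    - [0,0,1.2,0,45]
    - [0,0,1.5,0,45]
    - [0,0,1.5,0,45]

```text
clock: 7.3
position: [0.5343, -0.0321, 0.1767]
ee_rot: [-0.001, 0.7, 0.714, -0.001]
contact_force: [-0.6, 0.0, 0.3]
width: 0.0456
gripper_force: 0.0
```

Request:
play_rows:
  motion:
    - [0,0,0.25,0,45]
    - [0,0,0.5,0,45]
    - [0,0,0.75,0,45]
    - [0,0,0.75,0,45]

```text
clock: 7.8
position: [0.5344, -0.0321, 0.147]
ee_rot: [-0.001, 0.7, 0.714, -0.001]
contact_force: [-0.3, -0.5, 0.4]
width: 0.0449
gripper_force: 0.0
```

Request:
play_rows:
  motion:
    - [0,0,0,0,8]
    - [0,0,0,0,8]
    - [0,0,0,0,8]
    - [0,0,0,0,8]
    - [0,0,0,0,8]
  newtons: 60

```text
clock: 8.43
position: [0.535, -0.0324, 0.1486]
ee_rot: [0.0, 0.7, 0.714, -0.0]
contact_force: [-2.1, -0.4, 5.9]
width: 0.0139
gripper_force: 58.7
```

Request:
play_rows:
  motion:
    - [0,-0.15,0,0,8]
    - [0,-0.3,0,0,8]
    - [0,-0.45,0,0,8]
    - [0,-0.6,0,0,8]
    - [0,-0.75,0,0,8]
  newtons: 80

```text
clock: 9.05
position: [0.5105, -0.033, 0.1487]
ee_rot: [0.004, 0.7, 0.714, 0.004]
contact_force: [10.2, 1.1, -4.7]
width: 0.0136
gripper_force: 78.0
```

Request:
play_rows:
  motion:
    - [0,0,0,0,8]
    - [0,0,0,0,8]
    - [0,0,0,0,8]

```text
clock: 9.43
position: [0.5105, -0.033, 0.1487]
ee_rot: [0.004, 0.7, 0.714, 0.004]
contact_force: [10.7, 0.9, -3.5]
width: 0.0137
gripper_force: 78.1
```

```bash
python3 - <<'E'
from rig import manip
import cv2,numpy as np
s=manip.get_state();print(s["position"],s["ee_rot"],s["contact_force"])
for n,(a,b,c,e) in(("scene",(110,220,140,270)),("top",(100,200,150,270))):
    d=manip.get_image(n); np.savez("pics/"+n+"3",**d)
    r=cv2.resize(d["img"][a:b,c:e,::-1],(400,340),interpolation=2)
    o=r if n=="scene" else np.hstack([o,r])
cv2.imwrite("pics/over3.png",o)
E
```

```text
[ 0.51045134 -0.0330282   0.14868814] [0.0041186  0.69995785 0.71416137 0.00394662] [10.73779632  0.92907306 -3.46910244]
```

View pics/over3.png

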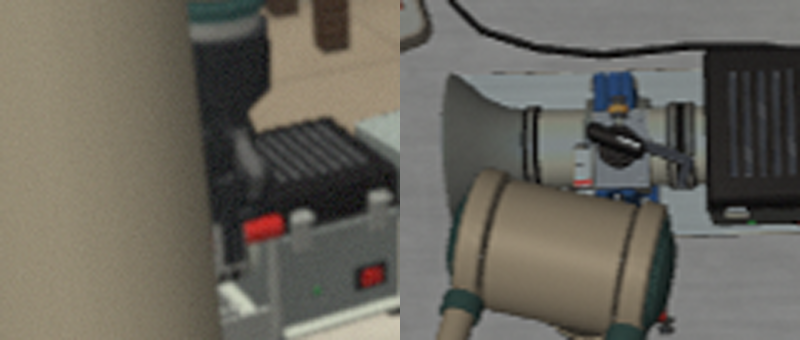

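The knob is clicked over: the bar in the right half points about 70° round at (615,145). The half mark, at (582,182), has moved about 24 mm, so I'll pull about 6 mm more.

Request:
play_rows:
  motion:
    - [0,-0.08,0,0,8]
    - [0,-0.16,0,0,8]
    - [0,-0.16,0,0,8]
    - [0,-0.16,0,0,8]
    - [0,-0.16,0,0,8]

```text
clock: 10.15
position: [0.5048, -0.0332, 0.1487]
ee_rot: [0.005, 0.7, 0.714, 0.005]
contact_force: [10.7, 0.8, -4.5]
width: 0.0135
gripper_force: 78.1
```

```bash
python3 - <<'E'
from rig import manip
from h import *
import cv2
s=manip.get_state();print(s["position"],s["contact_force"])
d=manip.get_image("top");np.savez("pics/top4",**d)
for k in("top","top3","top4"):
    e=np.load(f"pics/{k}.npz");i=e["img"][135:165,196:212].astype(float)
    w=np.clip(i[...,0]-i[...,1]-40,0,None)
    if w.sum()<50: print(k,"none");continue
    v,u=np.mgrid[135:165,196:212];p=((w*u).sum()/w.sum(),(w*v).sum()/w.sum())
    print(k,w.sum(),np.round(p,2),at(e,*p,.141).round(4))
cv2.imwrite("pics/o4.png",cv2.resize(d["img"][115:175,185:255,::-1],(700,600),interpolation=2))
E
```

```text
[ 0.50484932 -0.03315589  0.14872531] [10.72778468  0.84925327 -4.54335639]
top 320.0 [204.39 144.24] [ 0.6448 -0.0055  0.141 ]
top3 311.0 [204.41 153.05] [ 0.6202 -0.0058  0.141 ]
top4 none
```

View pics/o4.png

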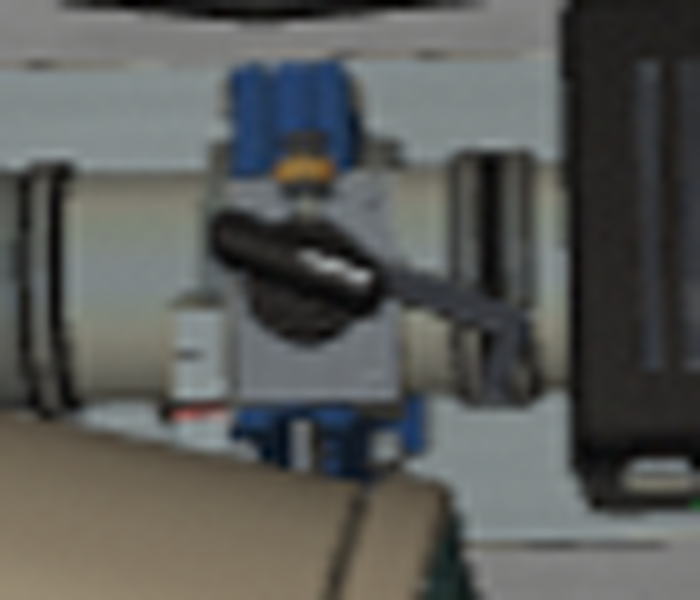

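The red mark at (200,411) now meets the black index line at (195,405), so the gate is open about 30 mm (mark travel about 30 mm, TCP travel 30.2 mm). Handing in.

```bash
python3 -c "
from rig import manip
s=manip.get_state();print(s['position'],s['gripper_force'],abs(s['qd']).max());print(manip.sign_off())"
```

```text
[ 0.50483399 -0.03316866  0.14870332] 78.09087038040161 0.0015761729097068075
the job is handed in; nothing more can be done
None
```

The job is handed in: the lock knob is clicked over and the gate is held steady by the handle at about 30 mm, with the half mark on the index line; no verdict came back, and I did not re-check the loose items, though the arm never went near them.

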